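# Pour burnishing balls into the polishing barrel

### The job

Carry the chute with its steel balls, kept level by its bridge grip, to the pouring stand, set it down with its side pins in the two V notches and its tail on the rest, and let go. Then take it again by the bail at its tail and lift the tail well up, the pins turning in the notches, until all five balls have run out of the nose into the rubber barrel. Lower the tail back onto its rest, let go, and do not disturb the tin, torch or jar.

Things in the scene. Friction and masses are not known exactly. Their poses are not given: they have to be found in the camera images.
- chute: Loose aluminium channel chute, 350 g, open on top, level when standing on the bench. Origin: underside, centre line; x points to the nose, z up. Channel from x -100 (tail) to +105 mm (nose), 32 mm wide inside, walls 32 mm high. Floor falls 6 degrees to the tail (12 mm up there), so the balls lie there. Underside rests: tail foot 24x60 mm at x -85 mm, leg 8x40 mm at x +30 mm.
- chute_grip (a point): Centre of the chute's carrying grip, a wooden cross bar over the channel: 12 mm along the chute's x, 52 mm along y, 14 mm high, on two posts in line with it, 30 mm of air under it. At x -15, z +88 mm in the chute's frame. Axes as the chute's.
- chute_bail (a point): Middle of the chute's tail bail: round steel cross bar, 10 mm thick, along the chute's y, 70 mm clear between its arms, 52 mm behind the tail plate (x -155, z +30 mm in the chute's frame). Pinch it from above, fingers closing along the chute's length; it can turn in the fingers. Axes as the chute's.
- chute_pins (a point): Mid-point of the axis of the chute's two side pins (x +94, z +40 mm in the chute's frame). An 8 mm round pin on each side reaches 56 mm from the centre line, with a 16 mm collar beyond. Below this point the last 30 mm of the floor is open and the nose is closed by an end plate, so balls drop out straight down. Axes as the chute's.
- stand: Pouring stand, fixed: wooden base 250x116x12 mm, two upright steel cheeks with open V notches for the chute's pins, tail rest (top 28x70 mm, 60 mm up, at x -85 mm), black rubber barrel between the cheeks. Origin at bench level; x points from the tail rest to the barrel, z up. The seated chute has the stand's heading, its origin 60 mm straight above the stand's.
- stand_seat (a point): Where chute_pins lies when the pins rest at the bottom of the V notches: 94 mm ahead of the stand's origin, 100 mm above the bench. Cheeks 6 mm thick, at y 44 to 50 mm either side; notches open upward, about 24 mm deep, 39 mm wide at the top (121 mm above the bench). Side play 6 mm each way. Seated pins turn freely. Axes as the stand's.
- barrel_mouth (a point): Centre of the round mouth of the rubber barrel, straight below stand_seat, 70 mm above the bench; mouth 50 mm wide inside, 60 mm outside; barrel 80 mm wide, inner floor 17 mm above the bench.
- ball_0_center (a point): Centre of one of five equal loose steel burnishing balls, 14 mm, 12 g, that start at the tail of the chute. They start to run when the chute is tilted tail-up by about 12 degrees from level; 40 degrees clears them quickly.
- ball_1_center (a point): Centre of one of five equal loose steel burnishing balls, 14 mm, 12 g, that start at the tail of the chute. They start to run when the chute is tilted tail-up by about 12 degrees from level; 40 degrees clears them quickly.
- ball_2_center (a point): Centre of one of five equal loose steel burnishing balls, 14 mm, 12 g, that start at the tail of the chute. They start to run when the chute is tilted tail-up by about 12 degrees from level; 40 degrees clears them quickly.
- ball_3_center (a point): Centre of one of five equal loose steel burnishing balls, 14 mm, 12 g, that start at the tail of the chute. They start to run when the chute is tilted tail-up by about 12 degrees from level; 40 degrees clears them quickly.
- ball_4_center (a point): Centre of one of five equal loose steel burnishing balls, 14 mm, 12 g, that start at the tail of the chute. They start to run when the chute is tilted tail-up by about 12 degrees from level; 40 degrees clears them quickly.
- red_tin: Bystander: small red tin with a white lid, 45 mm wide, 50 mm high; origin at its underside.
- butane_torch: Bystander: red and black hand torch standing upright, 62x86 mm, 131 mm high; origin at its underside.
- water_jar: Bystander: clear glass jar, 75 mm wide, 99 mm high; origin at its underside.

How it is judged:
By the outcome, as a careful person would: the job done as asked, in the order asked, and still so for the second after the job is handed in, with the robot touching nothing.
It also fails if it takes over 58 s, if anything falls off the work surface, if the arm or the gripper's body presses on something with over 40 N, if the wrist force passes 120 N, or if a joint passes its speed limit or range.

### The arm

A 6-joint arm with a two-finger parallel gripper is mounted at the origin on a cart in front of the work surface, level with it; the furniture and walls round the work are solid. World frame = base frame: x ahead of the robot, y to its left, z up, the work surface at z = 0. Lengths are in m, angles in rad, forces in N, time in s.
With the tool pointing down it reaches from about 0.275 to 0.85 m from the base axis. Payload 5.2 kg.
Tool frame: the origin (TCP) lies midway between the tips of the shut fingers; the grasp point (between the pads) lies 19 mm behind it (ctrl.grasp_offset is the distance from the TCP to the grasp point, in m); z points along the fingers, y is the line along which they close (so a half turn about z gives the same grasp; the last joint's range is limited). The gripper opens to 85 mm and grips with 20 to 120 N. Pads are 22 mm wide; open, the fingers measure 114 mm over their backs; the gripper's body (76 mm by 85 mm) begins 54 mm behind the grasp point. The pads swing forward as they close: fully open they stand 13 mm farther back than shut.
Start: joints at [-1.459, 0.259, 1.535, -0, 1.348, -0.203], TCP at [0.17, -0.523, 0.231] pointing down, gripper open.
Joint ranges: [-3.14, 3.14], [-0.91, 2.08], [0.19, 2.58], [-1.22, 4.36], [0.22, 2.71], [-3.12, 3.12]. Speed limits (rad/s): [2.57, 2.57, 3.14, 3.14, 3.14, 3.14].

### API

Orientations are given as a rotation vector (axis times angle).
In Python, from rig import monitor, eyes, ctrl gives the robot as it stands.
- The arm moves only by the tool arm_command, never from a script. Its argument "commands" is text: rows parted by semicolons, each of 5 numbers parted by spaces: the shift along the tool's x, y, z in mm, then the turn about the tool's z in degrees, then the opening in per cent of the stroke, from 0 (shut) to 100 (fully open). A call has 1 to 5 rows; each row shifts and turns the commanded pose from where the row before left it, along the tool's axes as they then stand; what a row does not reach is not made up. A row lasts 1/8 s, in which the tool goes at most 62.5 mm and 10.7 degrees, less where a joint would pass 70% of its speed; a pose out of reach is approached as far as the arm can. A call is refused whole if a number of a shift passes 62.5 or a number of a turn 10.7, either way. A call with a gripper value outside its range is refused whole. The fingers move at their own pace and stop on an object; "newtons" is the grip in N (left out, the last holds). Time passes only in rows, so rows that do not move let the fingers close. It gives the time, the measured TCP pose, the force, the opening and the grip force at its end, in the units of the state.
- monitor.get_obs(): the state, without advancing time (a new reading comes with each control period).
- eyes.capture(name): name is "side" or "top"; returns the picture (384x512x3 uint8, blue, green, red); there is no depth.
- eyes.get_calibration(name): a dict with "fx", "fy", "cx", "cy" (pixels), "rvec" (rotation vector, rad) and "tvec" (3), from world to camera coordinates, as OpenCV has them. Camera axes: x right, y down, z forward; pixel columns grow to the right and rows downward; lengths in m; the calibration is good to about 2 mm. A picture is of the moment at which its call begins. get_calibration takes no time and is no camera call.
- ctrl.hand_in(): hands the job in; it is judged then, once.
The state is a dict: "clock": time; "joint_pos": joint angles; "joint_velocities": joint speeds; "tau": joint torques, N m; "tcp_pos": TCP position; "tcp_rot": TCP orientation; "ft_force": force on the tool from outside, world axes, zero at the start; "wrist_torque": the same for the moment, N m; "width": finger opening in m; "finger_force": force on a finger pad.
Only numpy, scipy, OpenCV 4.12 (cv2) and the standard library are available. Lean on these libraries where they do the work, as an engineer would, in place of code of your own. Each camera call takes 0.05 s, during which the arm holds its last target. There are 200 camera calls.

## Working session

There is one attempt and no reset: what is moved stays moved. The work goes in short steps, Python scripts to look and compute and a tool call to move; the robot and the scene stay as the last step left them, time stands still between calls to the robot, and variables do not carry over. Pictures are saved under pics/ and viewed, at most 10 in all, crops included, and the job is handed in when it is done.

Besides the shell and the picture viewer there is one more tool, called after "Emit:" as name(argument=value, ...), one argument or row to a line, values as JSON. arm_command: Moves the arm, as the interface text tells. Its arguments: {"type":"object","properties":{"commands":{"type":"string"},"newtons":{"type":"number"}},"required":["commands"]}

```bash
mkdir -p pics; ls; python3 - <<'E'
from rig import monitor, eyes, ctrl
import cv2,numpy as np
for n in("side","top"):
    im=eyes.capture(n); cv2.imwrite(f"pics/{n}0.png",cv2.resize(im,None,fx=1.5,fy=1.5,interpolation=cv2.INTER_CUBIC))
    c=eyes.get_calibration(n);R=cv2.Rodrigues(np.array(c["rvec"]))[0];print(n,c,-R.T@np.array(c["tvec"]).ravel())
print(monitor.get_obs(),ctrl.grasp_offset)
E
```

```text
pics
side {'fx': 426.9771989794055, 'fy': 426.9771989794055, 'cx': 265.3483005911379, 'cy': 187.38545235064947, 'rvec': array([ 2.11733728, -0.07784083,  0.07841358]), 'tvec': array([-0.53002991,  0.0688678 ,  1.65463174])} [ 0.38467986 -1.41625373  0.9325918 ]
top {'fx': 366.0938507804761, 'fy': 366.0938507804761, 'cx': 259.48268393600455, 'cy': 189.57445251881384, 'rvec': array([ 2.21526858, -2.17480714,  0.03585664]), 'tvec': array([-0.04739297,  0.49980391,  1.50587279])} [ 0.4363158  -0.05367003  1.52527078]
{'clock': 0.1, 'joint_pos': array([-1.45880251e+00,  2.59281966e-01,  1.53596596e+00,  1.86578371e-05,
        1.34800181e+00, -2.02813170e-01]), 'joint_velocities': array([ 1.80357682e-03, -1.21915614e-03, -4.13505753e-03,  4.69660745e-05,
       -2.82128020e-03,  6.46917702e-04]), 'tau': array([ 2.69806151e-03, -4.46970820e+01, -2.91247827e+01, -9.93783419e-05,
        6.19021142e-03,  6.91407081e-06]), 'tcp_pos': array([ 0.17026635, -0.52248841,  0.23055453]), 'tcp_rot': array([-3.10112203e+00, -4.92192478e-01, -1.46629440e-04]), 'ft_force': array([-0.01088382,  0.32719586,  0.2211074 ]), 'wrist_torque': array([ 0.01943907, -0.01031603, -0.01058145]), 'finger_force': 0.0, 'width': 0.08562984200928249} 0.0187
```

View pics/top0.png

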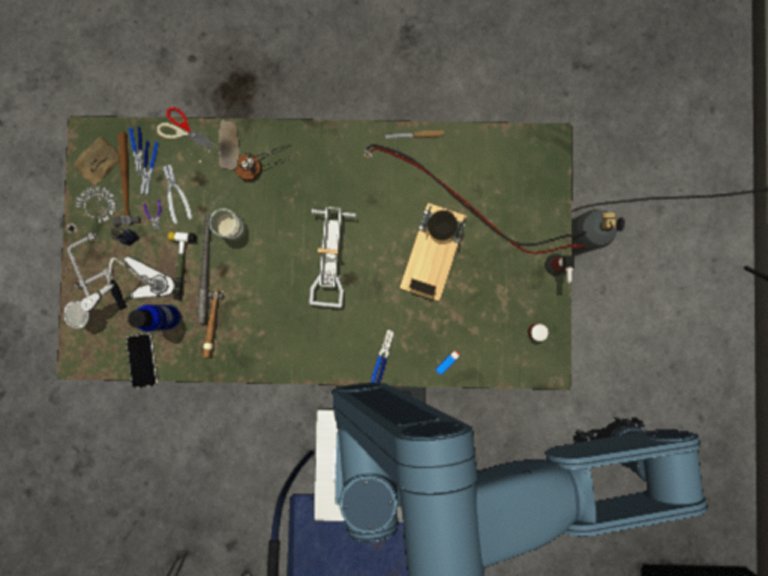

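View pics/side0.png

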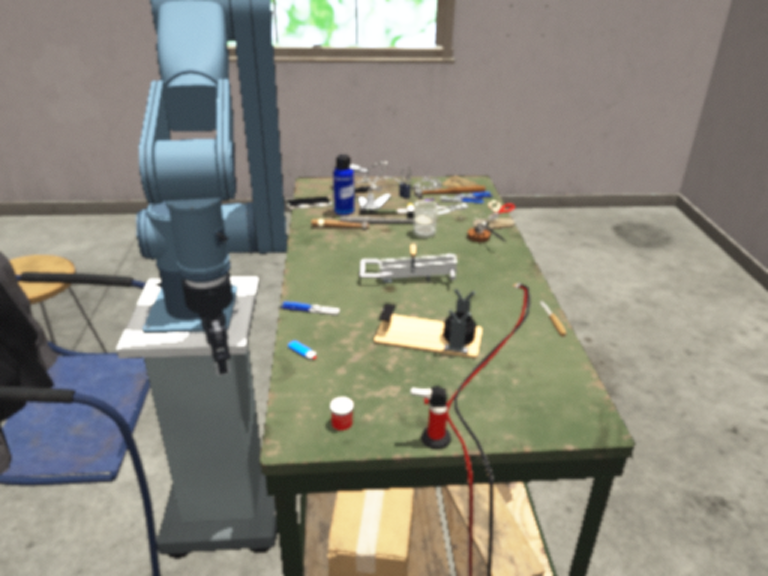

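The top view shows the chute at about (330,255) with its nose up (+x), and the stand at (433,250) with its barrel at (443,225). The jar is at (227,223), the tin at (539,332) and the torch at (560,265). I'll enlarge chute and stand.

```bash
python3 - <<'E'
from rig import eyes
import cv2,numpy as np
im=eyes.capture("top")
cv2.imwrite("pics/top1.png",cv2.resize(im[128:212,196:322],None,fx=6,fy=6,interpolation=cv2.INTER_CUBIC))
im=eyes.capture("side")
cv2.imwrite("pics/side1.png",cv2.resize(im[155:245,225:335],None,fx=6,fy=6,interpolation=cv2.INTER_CUBIC))
E
```

```text
(no output)
```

View pics/top1.png

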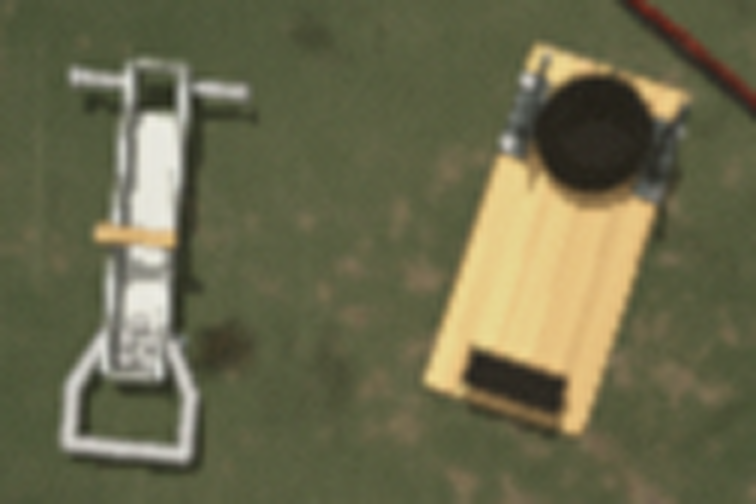

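View pics/side1.png

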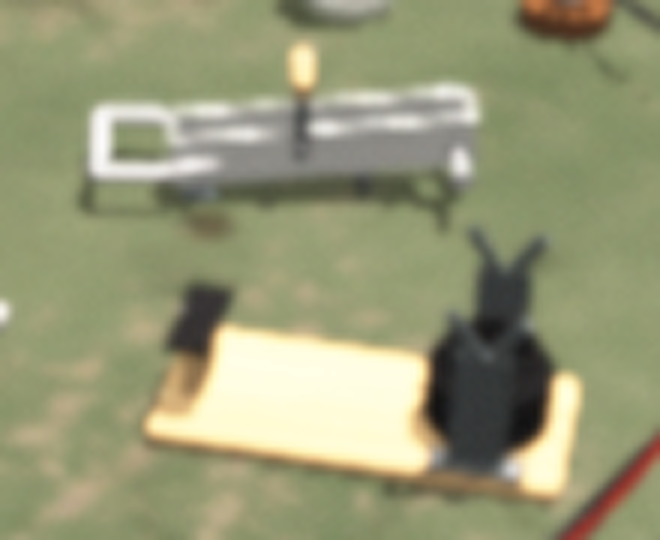

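The crops show:

| View | Chute | Stand |
|---|---|---|
| Top crop | pin ends (72,75) and (247,91), grip (136,237), bail ends (66,441) and (190,455) | mouth (595,131), rest (515,380) |
| Side crop | grip (303,67), bail mid (100,143) | rest (201,318), notch bottoms (505,272) and (485,355) |

I'll fit both poses.

```bash
cat > h.py <<'E'
from rig import monitor, eyes, ctrl
import cv2,numpy as np
from scipy.optimize import least_squares
from scipy.spatial.transform import Rotation as R
C={n:eyes.get_calibration(n) for n in("side","top")}
def proj(n,P):
    c=C[n];K=np.array([[c["fx"],0,c["cx"]],[0,c["fy"],c["cy"]],[0,0,1]])
    return cv2.projectPoints(np.atleast_2d(P).astype(float),c["rvec"],c["tvec"],K,None)[0][:,0]
def w(p,P):
    P=np.array(P,float)/1000;c,s=np.cos(p[2]),np.sin(p[2])
    return np.array([p[0]+c*P[0]-s*P[1],p[1]+s*P[0]+c*P[1],P[2]])
def fit(obs,x0):
    f=lambda p:np.concatenate([proj(n,w(p,P))[0]-uv for n,P,uv in obs])
    r=least_squares(f,x0,loss='soft_l1');return r.x,r.fun.reshape(-1,2)
T=lambda u,v:np.array([196+u/6-.42,128+v/6-.42]);S=lambda u,v:np.array([225+u/6-.42,155+v/6-.42])
E
python3 - <<'E'
from h import *
ch=[("top",(94,0,40),T(159.5,83)),("top",(-15,0,93),T(136,237)),("top",(-155,0,34),T(128,448)),("side",(-15,0,88),S(303,67)),("side",(-155,0,30),S(100,143))]
st=[("top",(94,0,70),T(595,131)),("top",(-85,0,60),T(515,380)),("side",(-85,0,60),S(201,318)),("side",(94,0,97),S(495,314))]
for o,x in((ch,(.5,.05,0)),(st,(.5,-.2,-.3))):
    p,r=fit(o,x);print(p.round(4),np.degrees(p[2]));print(r.round(2))
    print(fit([q for q in o if q[0]=="top"],x)[0].round(4))
    for q in([-155,0,30],[-15,0,88],[94,0,100]):print(q,w(p,q).round(4))
for n,t,z in(("jar",(227,223),0.1),("tin",(539,332),.05)):
    print(n,least_squares(lambda q:proj("top",[q[0],q[1],z])[0]-np.array(t)/1.5,(.5,0)).x)
E
```

```text
[ 0.5979  0.1244 -0.0656] -3.759613359293176
[[-0.13  0.45]
 [-0.17 -0.09]
 [-0.11  0.36]
 [ 0.36  0.94]
 [ 0.37  0.04]]
[ 0.5989  0.1238 -0.0658]
[-155, 0, 30] [0.4433 0.1345 0.03  ]
[-15, 0, 88] [0.583  0.1254 0.088 ]
[94, 0, 100] [0.6917 0.1182 0.1   ]
[ 0.5733 -0.1524 -0.3043] -17.434353640319305
[[ 0.99 -0.44]
 [ 0.07  0.63]
 [-0.2  -0.55]
 [ 0.27 -1.45]]
[ 0.5736 -0.1503 -0.2909]
[-155, 0, 30] [ 0.4254 -0.1059  0.03  ]
[-15, 0, 88] [ 0.559  -0.1479  0.088 ]
[94, 0, 100] [ 0.663  -0.1805  0.1   ]
jar [0.6497937  0.38850805]
tin [ 0.37881275 -0.4411497 ]
```

```bash
cat >> h.py <<'E'
def plan(pos,head,n):
    """remaining shift/turn to TCP pos (m), tool y heading (deg), tool down, in n rows"""
    o=monitor.get_obs();M=R.from_rotvec(o["tcp_rot"]).as_matrix();p=o["tcp_pos"]
    h=np.degrees(np.arctan2(M[1,1],M[0,1]));d=(head-h+180)%360-180
    print("clock",o["clock"],"tcp",p.round(4),"head",h.round(2),"w",o["width"].round(4),"F",o["ft_force"].round(1),"err(world mm)",(1000*(np.array(pos)-p)).round(1),"tilt",M[:,2].round(3))
    for k in range(n):
        a=np.radians(h+d*k/n);y=np.array([np.cos(a),np.sin(a),0]);z=np.array([0,0,-1]);x=np.cross(y,z)
        v=(np.array(pos)-p)*1000/n
        print(np.round([v@x,v@y,v@z,-d/n],1))
E
python3 - <<'E'
from h import *
st=[("top",(94,0,70),T(595,131)),("top",(-85,0,60),T(515,380)),("side",(-85,0,60),S(201,318)),("side",(94,0,97),S(495,314))]
B=[(1,1,(533,42)),(1,-1,(692,97)),(-1,-1,(580,436)),(-1,1,(425,383))]
f=lambda q:np.concatenate([proj("top",w(q,(q[3]*1000+a*125,b*58,12)))[0]-T(*t) for a,b,t in B]+[proj(n,w(q,P))[0]-uv for n,P,uv in st])
r=least_squares(f,(.57,-.15,-.3,0),loss='soft_l1');print(r.x,np.degrees(r.x[2]),r.fun.round(2))
plan((.583,.1254,.24),-3.8,16)
E
```

```text
[ 0.57361592 -0.15097418 -0.29874996  0.02188666] -17.11711183586909 [ 0.27  0.09  0.34 -0.47  0.43  0.23 -0.44  0.31  0.52 -0.56 -0.16  0.58
 -0.18 -0.7   0.3  -1.76]Traceback (most recent call last):
  File "<stdin>", line 6, in <module>
  File "h.py", line 20, in plan
    print("clock",o["clock"],"tcp",p.round(4),"head",h.round(2),"w",o["width"].round(4),"F",o["ft_force"].round(1),"err(world mm)",(1000*(np.array(pos)-p)).round(1),"tilt",M[:,2].round(3))
                                                                    ^^^^^^^^^^^^^^^^
AttributeError: 'float' object has no attribute 'round'
```

```bash
sed -i 's/o\["width"\].round(4)/round(o["width"],4)/' h.py; python3 - <<'E'
from h import *
plan((.583,.1254,.24),-3.8,16)
E
```

```text
clock 0.2 tcp [ 0.1703 -0.5226  0.2308] head -71.96 w 0.0852 F [ 0.  -0.7  0.4] err(world mm) [412.7 648.    9.2] tilt [-0.     0.001 -1.   ]
[ 37.1 -30.5  -0.6  -4.3]
[ 39.2 -27.7  -0.6  -4.3]
[ 41.2 -24.7  -0.6  -4.3]
[ 42.9 -21.6  -0.6  -4.3]
[ 44.4 -18.3  -0.6  -4.3]
[ 45.6 -15.   -0.6  -4.3]
[ 46.6 -11.5  -0.6  -4.3]
[47.3 -8.  -0.6 -4.3]
[47.8 -4.5 -0.6 -4.3]
[48.  -0.9 -0.6 -4.3]
[47.9  2.6 -0.6 -4.3]
[47.6  6.2 -0.6 -4.3]
[47.   9.7 -0.6 -4.3]
[46.2 13.2 -0.6 -4.3]
[45.1 16.6 -0.6 -4.3]
[43.7 19.9 -0.6 -4.3]
```

Emit:
arm_command(
  commands="37 -30 -1 -4 100;39 -28 -1 -4 100;41 -25 -1 -4 100;43 -22 0 -4 100;44 -18 0 -4 100",
)

```text
clock: 0.82
tcp_pos: [0.3009, -0.3203, 0.2343]
tcp_rot: [2.969, 1.027, 0.0]
ft_force: [0.1, -1.2, -0.4]
width: 0.0858
finger_force: 0.0
```

Emit:
arm_command(
  commands="46 -15 -1 -4 100;47 -12 -1 -4 100;47 -8 -1 -4 100;48 -5 0 -4 100;48 -1 0 -4 100",
)

```text
clock: 1.45
tcp_pos: [0.4361, -0.121, 0.2374]
tcp_rot: [2.745, 1.527, 0.0]
ft_force: [0.6, -0.6, 0.0]
width: 0.085
finger_force: 0.0
```

Emit:
arm_command(
  commands="48 3 -1 -4 100;47 6 -1 -4 100;46 10 -1 -5 100;40 12 0 -5 100;40 14 0 -5 100",
)

```text
clock: 2.08
tcp_pos: [0.5668, 0.064, 0.2401]
tcp_rot: [-2.385, -2.045, 0.001]
ft_force: [0.9, -0.4, -0.1]
width: 0.0852
finger_force: 0.0
```

```bash
python3 - <<'E'
from h import *
plan((.583,.1254,.15),-3.8,4)
im=eyes.capture("top")
cv2.imwrite("pics/top2.png",cv2.resize(im[128:212,196:322],None,fx=5,fy=5,interpolation=cv2.INTER_CUBIC))
E
```

```text
clock 2.075 tcp [0.5668 0.064  0.2401] head -8.79 w 0.0852 F [ 0.9 -0.4 -0.1] err(world mm) [ 16.2  61.4 -90.1] tilt [-0. -0. -1.]
[15.8  1.7 22.5 -1.2]
[15.7  2.  22.5 -1.2]
[15.7  2.4 22.5 -1.2]
[15.6  2.7 22.5 -1.2]
```

Emit:
arm_command(
  commands="16 2 22 -1 100;16 2 22 -1 100;16 2 23 -1 100;15 3 23 -2 100;0 0 0 0 100",
)

```text
clock: 2.75
tcp_pos: [0.5817, 0.1246, 0.1482]
tcp_rot: [-2.294, -2.142, 0.006]
ft_force: [-0.7, 0.2, -0.4]
width: 0.0853
finger_force: 0.0
```

```bash
python3 - <<'E'
from h import *
plan((.583,.1254,.069),-3.8,4)
im=eyes.capture("side")
print(proj("side",[.583,.1254,.088]))
cv2.imwrite("pics/side2.png",cv2.resize(im[130:210,225:325],None,fx=6,fy=6,interpolation=cv2.INTER_CUBIC))
E
```

```text
clock 2.75 tcp [0.5817 0.1246 0.1482] head -3.91 w 0.0853 F [-0.7  0.2 -0.4] err(world mm) [  1.3   0.8 -79.2] tilt [-0.005 -0.    -1.   ]
[ 0.2  0.3 19.8 -0. ]
[ 0.2  0.3 19.8 -0. ]
[ 0.2  0.3 19.8 -0. ]
[ 0.2  0.3 19.8 -0. ]
[[275.45170698 166.68591741]]
```

View pics/side2.png

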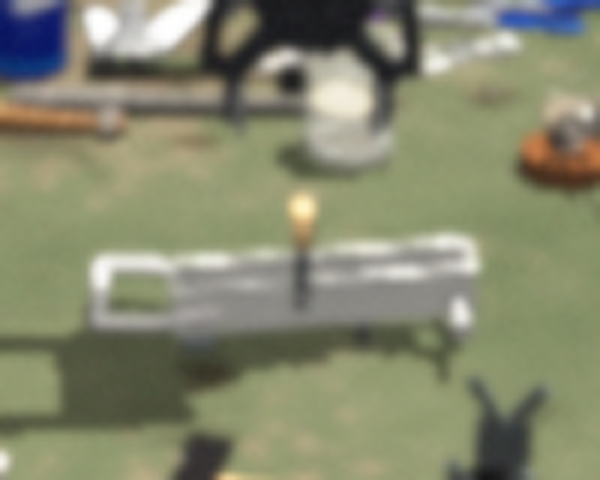

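The fingers straddle the wooden bar (bar at (303,208), fingers at 235 and 385), so I'll descend and close.

Emit:
arm_command(
  commands="0 0 20 0 100;0 0 20 0 100;0 0 20 0 100;0 0 19 0 100;0 0 0 0 100",
)

```text
clock: 3.42
tcp_pos: [0.5828, 0.1232, 0.0712]
tcp_rot: [-2.298, -2.141, 0.002]
ft_force: [-0.1, 0.3, -0.3]
width: 0.0855
finger_force: 0.0
```

Emit:
arm_command(
  commands="0 0 0 0 0;0 0 0 0 0;0 0 0 0 0;0 0 0 0 0;0 0 0 0 0",
  newtons=70,
)

```text
clock: 4.05
tcp_pos: [0.5829, 0.124, 0.0716]
tcp_rot: [-2.296, -2.143, 0.001]
ft_force: [-3.7, 0.1, 4.0]
width: 0.0105
finger_force: 69.6
```

Emit:
arm_command(
  commands="0 0 0 0 0;0 0 0 0 0;0 0 -5 0 0;0 0 -10 0 0;0 0 -10 0 0",
)

```text
clock: 4.68
tcp_pos: [0.5834, 0.124, 0.0967]
tcp_rot: [-2.297, -2.143, -0.0]
ft_force: [-0.8, 0.4, -3.3]
width: 0.0105
finger_force: 68.6
```

```bash
python3 - <<'E'
from h import *
plan((.559,-.148,.21),-17.1,10)
E
```

```text
clock 4.675 tcp [0.5834 0.124  0.0967] head -3.97 w 0.0105 F [-0.8  0.4 -3.3] err(world mm) [ -24.4 -272.   113.3] tilt [ 0.  0. -1.]
[-27.3  -0.6 -11.3   1.3]
[-27.3   0.1 -11.3   1.3]
[-27.3   0.7 -11.3   1.3]
[-27.3   1.3 -11.3   1.3]
[-27.2   1.9 -11.3   1.3]
[-27.2   2.6 -11.3   1.3]
[-27.1   3.2 -11.3   1.3]
[-27.    3.8 -11.3   1.3]
[-26.9   4.4 -11.3   1.3]
[-26.8   5.1 -11.3   1.3]
```

Emit:
arm_command(
  commands="0 0 -15 0 0;-3 0 -25 0 0;-8 0 -30 0 0;-14 0 -26 1 0;-18 0 -17 1 0",
)

```text
clock: 5.3
tcp_pos: [0.5805, 0.0808, 0.2117]
tcp_rot: [2.332, 2.102, 0.003]
ft_force: [0.5, -0.3, -4.3]
width: 0.0103
finger_force: 68.6
```

Emit:
arm_command(
  commands="-22 0 0 1 0;-24 1 0 2 0;-24 1 0 2 0;-24 2 0 2 0;-24 2 0 2 0",
)

```text
clock: 5.92
tcp_pos: [0.5665, -0.0377, 0.2095]
tcp_rot: [-2.493, -1.911, 0.001]
ft_force: [-0.5, -1.0, -3.7]
width: 0.0106
finger_force: 68.6
```

```bash
python3 - <<'E'
from h import *
plan((.559,-.148,.21),-17.1,6)
E
```

```text
clock 5.925 tcp [ 0.5665 -0.0377  0.2095] head -15.07 w 0.0106 F [-0.5 -1.  -3.7] err(world mm) [  -7.5 -110.3    0.5] tilt [-0. -0. -1.]
[-18.1   3.6  -0.1   0.3]
[-18.1   3.7  -0.1   0.3]
[-18.    3.8  -0.1   0.3]
[-18.    3.9  -0.1   0.3]
[-18.    4.   -0.1   0.3]
[-18.    4.1  -0.1   0.3]
```

Emit:
arm_command(
  commands="-22 4 0 1 0;-22 4 0 1 0;-22 5 0 0 0;-18 4 0 0 0;-13 3 0 0 0",
)

```text
clock: 6.55
tcp_pos: [0.5587, -0.1362, 0.2093]
tcp_rot: [-2.525, -1.868, 0.0]
ft_force: [0.2, -0.2, -4.0]
width: 0.0106
finger_force: 68.6
```

Emit:
arm_command(
  commands="-8 2 0 0 0;-3 1 0 0 0;0 0 0 0 0",
)

```text
clock: 6.92
tcp_pos: [0.5587, -0.1461, 0.2093]
tcp_rot: [-2.524, -1.87, -0.0]
ft_force: [0.5, -0.5, -4.5]
width: 0.0105
finger_force: 68.6
```

```bash
python3 - <<'E'
from h import *
plan((.559,-.148,.21),-17.1,1)
a=eyes.capture("side")[170:260,225:335];b=eyes.capture("top")[120:215,250:335]
cv2.imwrite("pics/s3.png",np.hstack([cv2.resize(a,(550,450),interpolation=cv2.INTER_CUBIC),cv2.resize(b,(0,0),fx=450/95,fy=450/95,interpolation=cv2.INTER_CUBIC)])[:, :960])
im=cv2.imread("pics/s3.png");print(im.shape)
cv2.imwrite("pics/s3.png",cv2.resize(im,(800,int(450*800/im.shape[1]))))
E
```

```text
clock 6.925 tcp [ 0.5587 -0.1461  0.2093] head -16.95 w 0.0105 F [ 0.5 -0.5 -4.5] err(world mm) [ 0.3 -1.9  0.7] tilt [-0.  0. -1.]
[-1.7  0.9 -0.7  0.1]
(450, 953, 3)
```

View pics/s3.png

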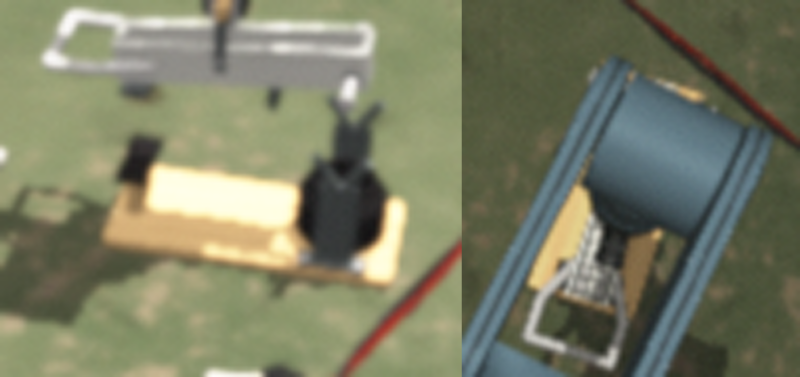

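The chute is level over the stand and the balls are still at the tail. Bail ends are at (532,338) and (610,362), and the near pin end is at (349,90) in this composite. I'll compare with the prediction.

```bash
python3 - <<'E'
from h import *
g=lambda u,v:np.array([((u/.8395)-550)/4.737+250-.4,v/.8395/4.737+120-.4])
s=lambda u,v:np.array([u/.8395/5+225-.4,v/.8395/5+170-.4])
h=np.radians(-16.95);lift=.0187+.2093-.088
o=(.5587+.015*np.cos(h),-.1461+.015*np.sin(h),h)
print("origin",o[:2],"stand (.5735,-.151)","lift",lift)
def P(n,q): 
    p=w(o,q);p[2]+=lift;return proj(n,p)[0]
print("bail mid pred",P("top",(-155,0,32)),"seen",g(571,350),"ends",P("top",(-155,40,32)),P("top",(-155,-40,32)),g(532,338),g(610,362))
print("pin pred",P("side",(94,-60,40)),"seen",s(349,90))
print("bail side",P("side",(-155,0,30)),"seen",s((75+52)/2,(14+62)/2))
q=np.linalg.norm
print("mm/px top",1000/q(P("top",(0,1000,30))-P("top",(0,0,30))))
E
```

```text
origin (np.float64(0.5730483930136175), np.float64(-0.1504730559025436)) stand (.5735,-.151) lift 0.14
bail mid pred [276.86918937 208.56333332] seen [277.07873463 207.61241931] ends [266.55710392 205.20752039] [287.19480039 211.92354781] [267.27163648 204.59485064] [286.88583278 210.62998797]
pin pred [306.85538299 193.98317774] seen [307.74472901 191.04133413]
bail side [238.95794542 178.41328768] seen [239.72805241 178.65300774]
mm/px top 3.7678808822883667
```

Emit:
arm_command(
  commands="-1 0 12 0 0;0 0 18 0 0;0 0 18 0 0;0 0 12 0 0;0 0 6 0 0",
)

```text
clock: 7.65
tcp_pos: [0.558, -0.1471, 0.1422]
tcp_rot: [-2.524, -1.869, 0.001]
ft_force: [0.1, 1.0, -3.9]
width: 0.0109
finger_force: 68.6
```

Emit:
arm_command(
  commands="0 0 4 0 0;0 0 3 0 0;0 0 2 0 0;0 0 2 0 0;0 0 0 0 0",
)

```text
clock: 8.28
tcp_pos: [0.5583, -0.1474, 0.1323]
tcp_rot: [2.525, 1.869, 0.0]
ft_force: [0.7, 0.0, -4.7]
width: 0.0105
finger_force: 68.6
```

Emit:
arm_command(
  commands="0 0 1 0 0;0 0 1 0 0;0 0 1 0 0;0 0 0 0 0",
)

```text
clock: 8.78
tcp_pos: [0.5586, -0.1476, 0.1315]
tcp_rot: [2.523, 1.869, 0.001]
ft_force: [-4.3, 1.8, 10.5]
width: 0.0101
finger_force: 70.6
```

```bash
python3 - <<'E'
from h import *
o=monitor.get_obs();print(o["ft_force"],o["wrist_torque"],o["tcp_pos"])
a=eyes.capture("side")[170:260,225:335]
cv2.imwrite("pics/s4.png",cv2.resize(a,None,fx=6,fy=6,interpolation=cv2.INTER_CUBIC))
E
```

```text
[-4.29308154  1.80352287 10.51102899] [ 0.23339718  0.69250617 -0.0280479 ] [ 0.55858129 -0.14758989  0.13150755]
```

View pics/s4.png

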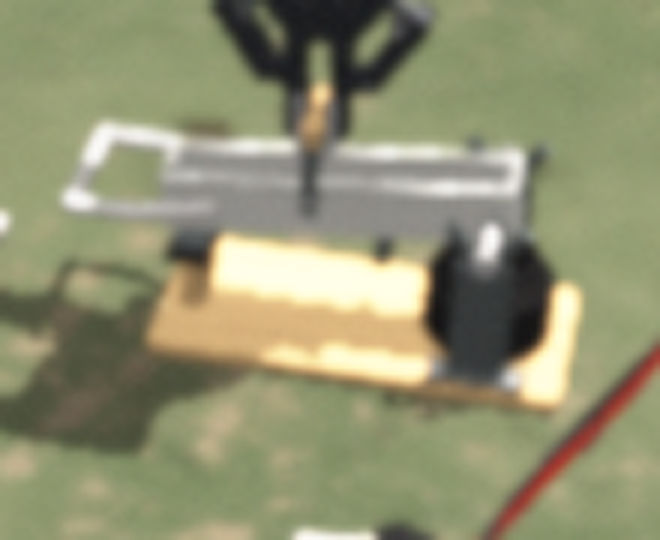

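The near pin shows at (490,240) in its notch and the tail foot is over the rest at (190,245), with contact force felt. I'll release.

Emit:
arm_command(
  commands="0 0 0 0 15;0 0 0 0 40;0 0 0 0 80;0 0 0 0 80;0 0 0 0 80",
)

```text
clock: 9.45
tcp_pos: [0.5584, -0.1474, 0.1292]
tcp_rot: [-2.525, -1.869, 0.0]
ft_force: [-0.5, -0.1, 0.4]
width: 0.0683
finger_force: 0.0
```

Emit:
arm_command(
  commands="0 0 -20 0 80;0 0 -35 0 80;0 0 -30 0 70;0 0 -10 0 60;0 0 0 0 50",
)

```text
clock: 10.07
tcp_pos: [0.5584, -0.1474, 0.2243]
tcp_rot: [2.524, 1.869, 0.001]
ft_force: [-0.7, 0.2, -0.9]
width: 0.0429
finger_force: 0.0
```

```bash
python3 - <<'E'
from h import *
a=eyes.capture("side")[170:260,225:335];b=eyes.capture("top")[120:215,250:335]
cv2.imwrite("pics/s5.png",np.hstack([cv2.resize(a,(440,360),interpolation=cv2.INTER_CUBIC),cv2.resize(b,(322,360),interpolation=cv2.INTER_CUBIC)]))
st=(.5735,-.151,np.radians(-17.1))
t=w(st,(-155,0,90));print("bail",t)
t[2]=.16;plan(t,-17.1,7)
E
```

```text
bail [ 0.42535208 -0.10542375  0.09      ]
clock 10.175 tcp [ 0.5576 -0.1471  0.2228] head -16.96 w 0.0424 F [-0.1  0.  -0.2] err(world mm) [-132.3   41.7  -62.8] tilt [-0.002  0.001 -1.   ]
[  0.2 -19.8   9.    0. ]
[  0.2 -19.8   9.    0. ]
[  0.2 -19.8   9.    0. ]
[  0.2 -19.8   9.    0. ]
[  0.2 -19.8   9.    0. ]
[  0.1 -19.8   9.    0. ]
[  0.1 -19.8   9.    0. ]
```

View pics/s5.png

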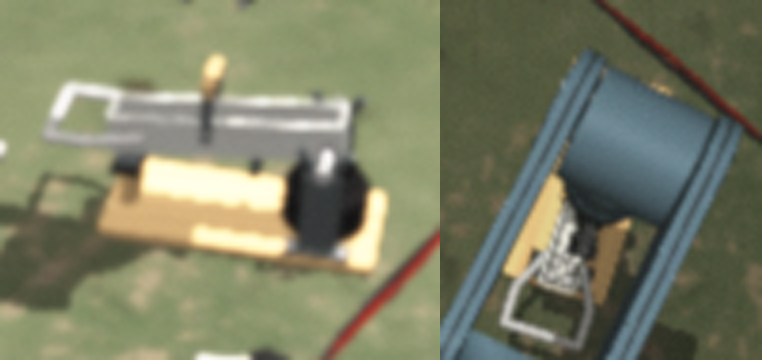

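The chute sits in the stand. Bail ends are at (507,322) and (582,345) in the top panel, and its mid at (61,113) in the side panel.

```bash
python3 - <<'E'
from h import *
uv={"top":np.array([94.5+10+0,0])}
obs=[("top",np.array([(544.5-440)/3.788+250-.4,333.5/3.789+120-.4])),("side",np.array([61/4+225-.4,113/4+170-.4]))]
b=np.array([.4254,-.1054,.092])
for n,q in obs: print(n,proj(n,b)[0],q)
f=lambda p:np.concatenate([proj(n,[p[0],p[1],.091])[0]-q for n,q in obs])
print(least_squares(f,b[:2]).x)
E
```

```text
top [276.12333479 208.21623112] [277.18711721 207.61794669]
side [239.28416247 196.9506415 ] [239.85 197.85]
[ 0.42753018 -0.10966073]
```

Emit:
arm_command(
  commands="0 -15 0 0 55;0 -28 0 0 55;0 -32 0 0 55;0 -32 6 0 55;0 -20 12 0 55",
)

```text
clock: 10.8
tcp_pos: [0.4345, -0.1093, 0.2056]
tcp_rot: [-2.524, -1.869, 0.001]
ft_force: [-0.3, 0.2, 1.4]
width: 0.0467
finger_force: 0.0
```

```bash
python3 - <<'E'
from h import *
plan((.4265,-.1075,.072),-17.1,5)
E
```

```text
clock 10.8 tcp [ 0.4345 -0.1093  0.2056] head -16.96 w 0.0467 F [-0.3  0.2  1.4] err(world mm) [  -8.     1.8 -133.6] tilt [-0.001  0.    -1.   ]
[-0.1 -1.6 26.7  0. ]
[-0.1 -1.6 26.7  0. ]
[-0.1 -1.6 26.7  0. ]
[-0.1 -1.6 26.7  0. ]
[-0.1 -1.6 26.7  0. ]
```

Emit:
arm_command(
  commands="0 -6 20 0 55;0 -2 30 0 55;0 0 20 0 55;0 0 10 0 55;0 0 0 0 55",
)

```text
clock: 11.42
tcp_pos: [0.4284, -0.1076, 0.1257]
tcp_rot: [-2.523, -1.868, 0.001]
ft_force: [0.5, 0.5, -0.1]
width: 0.0471
finger_force: 0.0
```

```bash
python3 - <<'E'
from h import *
plan((.4265,-.1075,.072),-17.1,3)
a=eyes.capture("side")[150:240,215:325]
cv2.imwrite("pics/s6.png",cv2.resize(a,(660,540),interpolation=cv2.INTER_CUBIC))
E
```

```text
clock 11.425 tcp [ 0.4284 -0.1076  0.1257] head -16.96 w 0.0471 F [ 0.5  0.5 -0.1] err(world mm) [ -1.9   0.1 -53.7] tilt [-0.002  0.001 -1.   ]
[-0.1 -0.6 17.9  0. ]
[-0.1 -0.6 17.9  0. ]
[-0.1 -0.6 17.9  0. ]
```

View pics/s6.png

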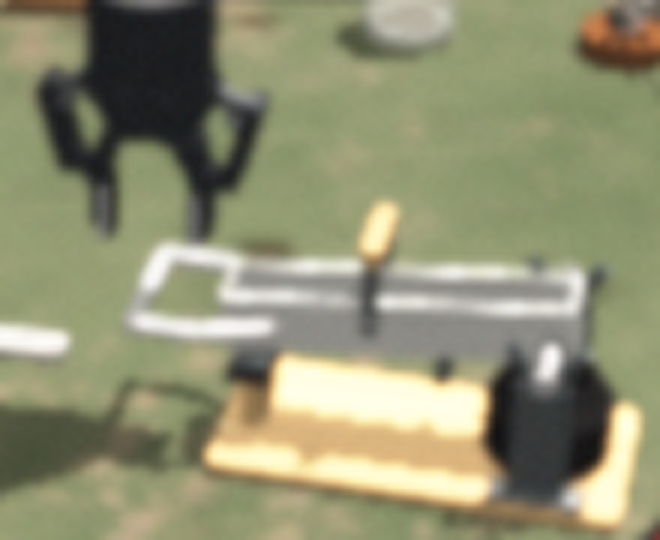

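The fingers (at x about 103 and 198) straddle the bail, whose mid is at (147,287). Descending.

Emit:
arm_command(
  commands="0 0 15 0 55;0 0 18 0 55;0 0 13 0 55;0 0 8 0 55;0 0 0 0 55",
)

```text
clock: 12.1
tcp_pos: [0.4291, -0.108, 0.0721]
tcp_rot: [-2.524, -1.869, 0.0]
ft_force: [-0.4, 0.3, 0.6]
width: 0.0472
finger_force: 0.0
```

Emit:
arm_command(
  commands="0 0 0 0 0;0 0 0 0 0;0 0 0 0 0;0 0 0 0 0;0 0 0 0 0",
  newtons=35,
)

```text
clock: 12.72
tcp_pos: [0.4267, -0.1068, 0.0721]
tcp_rot: [-2.521, -1.867, 0.004]
ft_force: [-6.6, 2.8, 3.2]
width: 0.0089
finger_force: 34.1
```

```bash
python3 - <<'E'
from h import *
# arc of bail about the pins, in tool axes (tool y = chute heading, tool z down)
v=lambda t:R.from_euler('y',t,degrees=True).apply([-249,0,-10])
th=np.r_[np.linspace(0,8,4),np.linspace(11,45,13)]
P=np.array([v(t) for t in th]);D=np.diff(P,axis=0)
for t,d in zip(th[1:],D):print(round(t,1),"y",d[0].round(1),"z",-d[2].round(1))
print(P[-1]-P[0])
E
```

```text
2.7 y -0.2 z -11.6
5.3 y 0.3 z -11.6
8.0 y 0.9 z -11.6
11.0 y 1.6 z -12.9
13.8 y 2.2 z -12.1
16.7 y 2.8 z -12.0
19.5 y 3.4 z -11.9
22.3 y 3.9 z -11.7
25.2 y 4.5 z -11.5
28.0 y 5.1 z -11.2
30.8 y 5.6 z -11.0
33.7 y 6.2 z -10.7
36.5 y 6.7 z -10.4
39.3 y 7.2 z -10.0
42.2 y 7.7 z -9.6
45.0 y 8.1 z -9.3
[ 65.85934367   0.         178.9985207 ]
```

Emit:
arm_command(
  commands="0 -3 0 0 0;0 0 -6 0 0;0 0 -8 0 0;0 0 -10 0 0;0 1 -11 0 0",
)

```text
clock: 13.35
tcp_pos: [0.4266, -0.1071, 0.1079]
tcp_rot: [-2.524, -1.869, 0.001]
ft_force: [-3.9, 1.5, -1.8]
width: 0.0085
finger_force: 34.0
```

```bash
cat >> h.py <<'E'
def arc():
    o=monitor.get_obs();p=o["tcp_pos"]+[0,0,.0187];d=np.array([np.cos(-.296),np.sin(-.296),0])
    b0=np.array([.4267,-.1068,.0908]);r=(p-b0)*1000
    v=lambda t:R.from_euler('y',t,degrees=True).apply([-249,0,-10])-[-249,0,-10]
    t=least_squares(lambda t:v(t[0])[2]-r[2],[10]).x[0]
    print("tilt",t.round(1),"along",(r@d).round(1),"ideal",v(t)[0].round(1),"F along",(o["ft_force"]@d).round(1),"F",o["ft_force"].round(1),"w",o["width"])
E
python3 -c "
from h import *
arc()"
```

```text
tilt 8.2 along -0.0 ideal 1.1 F along -4.1 F [-3.9  1.5 -1.8] w 0.008516708423401163
```

Emit:
arm_command(
  commands="0 0 -12 0 0;0 1 -12 0 0;0 3 -12 0 0;0 3 -12 0 0;0 4 -12 0 0",
)

```text
clock: 13.98
tcp_pos: [0.4381, -0.1107, 0.1682]
tcp_rot: [2.525, 1.869, 0.0]
ft_force: [-1.1, 0.1, -2.8]
width: 0.0087
finger_force: 34.0
```

```bash
python3 -c "
from h import *
arc()"
```

```text
tilt 22.5 along 12.1 ideal 15.1 F along -1.0 F [-1.1  0.1 -2.8] w 0.008727229845079095
```

Emit:
arm_command(
  commands="0 4 -11 0 0;0 5 -11 0 0;0 5 -11 0 0;0 6 -11 0 0;0 6 -11 0 0",
)

```text
clock: 14.6
tcp_pos: [0.4634, -0.1185, 0.2231]
tcp_rot: [2.524, 1.869, 0.001]
ft_force: [0.3, -0.5, -1.9]
width: 0.0085
finger_force: 34.1
```

```bash
python3 -c "
from h import *
arc()"
```

```text
tilt 36.8 along 38.5 ideal 43.5 F along 0.5 F [ 0.3 -0.5 -1.9] w 0.008487794465581783
```

Emit:
arm_command(
  commands="0 7 -10 0 0;0 7 -10 0 0;0 8 -10 0 0;0 8 -9 0 0;0 0 0 0 0",
)

```text
clock: 15.22
tcp_pos: [0.4924, -0.1275, 0.262]
tcp_rot: [2.524, 1.869, 0.001]
ft_force: [0.3, 0.6, -2.4]
width: 0.0088
finger_force: 34.1
```

Emit:
arm_command(
  commands="0 0 0 0 0;0 0 0 0 0;0 0 0 0 0;0 0 0 0 0;0 0 0 0 0",
)

```text
clock: 15.85
tcp_pos: [0.4913, -0.127, 0.2613]
tcp_rot: [-2.525, -1.869, 0.0]
ft_force: [1.2, -0.5, -3.1]
width: 0.0083
finger_force: 34.0
```

```bash
python3 - <<'E'
from h import *
arc()
a=eyes.capture("side")[135:245,225:335];b=eyes.capture("top")[120:215,250:335]
cv2.imwrite("pics/s7.png",np.hstack([cv2.resize(a,(440,440),interpolation=cv2.INTER_CUBIC),cv2.resize(b,(340,440),interpolation=cv2.INTER_CUBIC)]))
E
```

```text
tilt 48.3 along 67.7 ideal 75.8 F along 1.3 F [ 1.2 -0.5 -3.1] w 0.008339457819789892
```

View pics/s7.png

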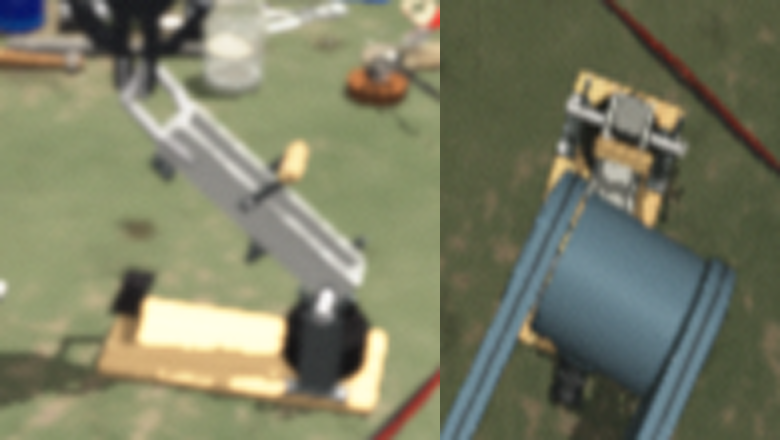

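The chute is tilted about 48°, with the pins in the notches (near pin at (325,300)). I'll hold with a small shake, then lower along the reversed arc.

Emit:
arm_command(
  commands="0 0 -3 0 0;0 0 3 0 0;0 0 -3 0 0;0 0 3 0 0;0 0 0 0 0",
)

```text
clock: 16.58
tcp_pos: [0.4913, -0.1269, 0.2611]
tcp_rot: [-2.525, -1.869, 0.0]
ft_force: [1.0, 0.1, -3.6]
width: 0.0084
finger_force: 34.1
```

Emit:
arm_command(
  commands="0 0 0 0 0;0 0 0 0 0;0 0 0 0 0;0 0 0 0 0;0 0 0 0 0",
)

```text
clock: 17.2
tcp_pos: [0.4914, -0.127, 0.2613]
tcp_rot: [2.525, 1.87, 0.0]
ft_force: [0.9, -0.2, -3.0]
width: 0.0085
finger_force: 34.1
```

Emit:
arm_command(
  commands="0 -8 9 0 0;0 -8 10 0 0;0 -7 10 0 0;0 -7 10 0 0;0 -6 11 0 0",
)

```text
clock: 17.82
tcp_pos: [0.4559, -0.116, 0.2106]
tcp_rot: [-2.524, -1.869, 0.001]
ft_force: [-2.3, 0.9, 2.0]
width: 0.0084
finger_force: 34.6
```

Emit:
arm_command(
  commands="0 -6 11 0 0;0 -5 11 0 0;0 -5 11 0 0;0 -4 11 0 0;0 -4 12 0 0",
)

```text
clock: 18.45
tcp_pos: [0.4336, -0.1093, 0.1544]
tcp_rot: [-2.524, -1.869, 0.0]
ft_force: [-4.5, 1.0, 0.3]
width: 0.0088
finger_force: 35.4
```

```bash
python3 -c "
from h import *
arc()"
```

```text
tilt 19.2 along 7.4 ideal 10.5 F along -4.6 F [-4.5  1.   0.3] w 0.008849849607860715
```

Emit:
arm_command(
  commands="0 -3 12 0 0;0 -3 12 0 0;0 -1 12 0 0;0 0 10 0 0;0 0 8 0 0",
)

```text
clock: 19.08
tcp_pos: [0.4249, -0.1064, 0.0996]
tcp_rot: [-2.521, -1.867, 0.004]
ft_force: [-8.8, 2.3, 0.5]
width: 0.0088
finger_force: 36.3
```

```bash
python3 -c "
from h import *
arc();print(monitor.get_obs()['tcp_pos'])"
```

```text
tilt 6.3 along -1.8 ideal 0.4 F along -9.1 F [-8.8  2.3  0.5] w 0.008848283040534652
[ 0.42492952 -0.10639494  0.09958458]
```

Emit:
arm_command(
  commands="0 -2 3 0 0;0 -2 4 0 0;0 0 5 0 0;0 0 5 0 0;0 0 0 0 0",
)

```text
clock: 19.7
tcp_pos: [0.4242, -0.1067, 0.0842]
tcp_rot: [2.524, 1.869, 0.001]
ft_force: [1.3, 0.6, -0.5]
width: 0.0085
finger_force: 36.3
```

```bash
python3 -c "
from h import *
arc();print(monitor.get_obs()['tcp_pos'],monitor.get_obs()['wrist_torque'])"
```

```text
tilt 2.8 along -2.4 ideal -0.2 F along 1.0 F [ 1.3  0.6 -0.5] w 0.008469979406209496
[ 0.42419441 -0.10667005  0.08424575] [-0.03153953 -0.32625526 -0.03827955]
```

Emit:
arm_command(
  commands="0 0 4 0 0;0 0 3 0 0;0 0 2 0 0;0 0 1 0 0;0 0 0 0 0",
)

```text
clock: 20.32
tcp_pos: [0.4242, -0.1067, 0.0747]
tcp_rot: [2.524, 1.869, 0.001]
ft_force: [3.1, -1.0, 1.7]
width: 0.0087
finger_force: 36.3
```

Emit:
arm_command(
  commands="0 0 1 0 0;0 0 1 0 0;0 0 0 0 0",
)

```text
clock: 20.7
tcp_pos: [0.4234, -0.1064, 0.0727]
tcp_rot: [2.524, 1.87, -0.0]
ft_force: [0.7, -0.4, 5.2]
width: 0.0087
finger_force: 36.9
```

```bash
python3 -c "
from h import *
arc();print(monitor.get_obs()['tcp_pos'],monitor.get_obs()['wrist_torque'])"
```

```text
tilt 0.1 along -3.3 ideal -0.0 F along 0.8 F [ 0.7 -0.4  5.2] w 0.008722004226769707
[ 0.42338736 -0.10638778  0.07266408] [-0.06994757 -0.29078042  0.02543987]
```

Emit:
arm_command(
  commands="0 1 -1 0 0;0 1 0 0 0;0 1 0 0 0;0 0 0 0 0",
)

```text
clock: 21.2
tcp_pos: [0.4237, -0.1063, 0.0729]
tcp_rot: [-2.52, -1.867, 0.005]
ft_force: [-5.2, 0.6, 8.0]
width: 0.0085
finger_force: 37.2
```

Emit:
arm_command(
  commands="0 0 0 0 10;0 0 0 0 18;0 0 0 0 30;0 0 0 0 50;0 0 0 0 55",
)

```text
clock: 21.82
tcp_pos: [0.4263, -0.1071, 0.0732]
tcp_rot: [-2.525, -1.869, 0.0]
ft_force: [0.6, 0.1, -0.3]
width: 0.0472
finger_force: 0.0
```

Emit:
arm_command(
  commands="0 0 0 0 55;0 0 -15 0 55;0 0 -30 0 55;0 -10 -40 0 55;0 -40 -40 0 55",
)

```text
clock: 22.45
tcp_pos: [0.3793, -0.0932, 0.1997]
tcp_rot: [2.524, 1.869, 0.001]
ft_force: [-0.0, -0.0, 0.2]
width: 0.0467
finger_force: 0.0
```

Emit:
arm_command(
  commands="0 -40 -40 0 55;0 -40 -30 0 55;0 0 0 0 55;0 0 0 0 55",
)

```text
clock: 22.95
tcp_pos: [0.3023, -0.0694, 0.2681]
tcp_rot: [2.524, 1.868, 0.001]
ft_force: [0.6, 0.1, -0.1]
width: 0.0472
finger_force: 0.0
```

```bash
python3 - <<'E'
from h import *
s=eyes.capture("side");t=eyes.capture("top")
old=cv2.resize(cv2.imread("pics/s5.png")[:,:440],(110,90),interpolation=cv2.INTER_AREA)
for nm,(x0,y0,x1,y1) in {"tail":(8,17,36,40),"mid":(30,10,70,42),"nose":(60,20,95,45)}.items():
    m=cv2.matchTemplate(s[160:270,215:345],old[y0:y1,x0:x1],cv2.TM_CCOEFF_NORMED);_,v,_,l=cv2.minMaxLoc(m)
    print(nm,v,"shift px",l[0]-x0-10,l[1]-y0-10)
st=(.5735,-.151,np.radians(-17.1))
g=cv2.cvtColor(t,cv2.COLOR_BGR2GRAY);t0=cv2.imread("pics/top1.png",0)
for x in range(-95,80,7):
    r=[];q=[]
    for y in(-10,-5,0,5,10):
        u=proj("top",w(st,(x,y,60+18-.1*x*.0)))[0].round().astype(int);r.append(int(g[u[1],u[0]]))
        p=w((.5985,.124,-.0656),(x,y,18));u=(proj("top",p)[0]-[196,128]+.42)*6;q.append(int(t0[int(u[1]),int(u[0])]))
    print(x,"now",r,"start",q)
E
```

```text
tail 0.825941264629364 shift px 0 0
mid 0.9182093143463135 shift px 0 0
nose 0.986656665802002 shift px 0 0
-95 now [199, 221, 219, 222, 159] start [190, 178, 146, 154, 176]
-88 now [218, 226, 226, 227, 203] start [155, 160, 185, 152, 156]
-81 now [226, 227, 226, 226, 173] start [178, 183, 175, 158, 182]
-74 now [218, 227, 226, 225, 206] start [178, 158, 146, 156, 176]
-67 now [225, 227, 226, 226, 165] start [213, 198, 188, 190, 179]
-60 now [223, 228, 227, 226, 206] start [215, 223, 216, 218, 215]
-53 now [228, 227, 226, 227, 217] start [229, 230, 229, 231, 226]
-46 now [225, 228, 228, 228, 204] start [232, 232, 231, 232, 219]
-39 now [219, 228, 217, 225, 220] start [198, 198, 187, 178, 161]
-32 now [138, 147, 159, 159, 156] start [153, 142, 141, 136, 136]
-25 now [136, 150, 143, 140, 145] start [183, 220, 212, 184, 164]
-18 now [216, 212, 212, 216, 157] start [186, 208, 212, 219, 210]
-11 now [187, 170, 194, 170, 160] start [189, 188, 190, 177, 171]
-4 now [183, 181, 185, 184, 183] start [198, 200, 199, 192, 189]
3 now [214, 207, 216, 206, 193] start [229, 229, 227, 222, 218]
10 now [226, 227, 226, 226, 216] start [227, 229, 228, 228, 227]
17 now [221, 226, 226, 224, 202] start [220, 229, 228, 227, 228]
24 now [227, 226, 226, 227, 214] start [217, 229, 228, 228, 210]
31 now [225, 226, 227, 225, 203] start [214, 230, 228, 230, 212]
38 now [228, 226, 227, 227, 215] start [211, 228, 229, 230, 222]
45 now [227, 228, 227, 228, 204] start [231, 229, 229, 230, 228]
52 now [223, 228, 226, 225, 207] start [228, 229, 229, 230, 230]
59 now [228, 228, 228, 228, 167] start [226, 229, 229, 229, 230]
66 now [224, 228, 229, 227, 173] start [221, 233, 230, 230, 226]
73 now [225, 230, 230, 224, 166] start [194, 220, 221, 230, 206]
```

The channel is now evenly bright, so it is clear of balls. The chute is back in its seated place with zero pixel shift.

```bash
python3 -c "
from rig import ctrl
print(ctrl.hand_in())"
```

```text
the job is handed in; nothing more can be done
None
```

The job is handed in at about 23 s: the chute is back seated on the stand with the gripper clear and its channel shows empty in the camera image, but I did not see the five balls in the barrel directly or re-check the tin, torch and jar.

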